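Open the cap bin for the stock camera and ease it shut

ROBOT

A 6-joint arm with a two-finger parallel gripper is mounted at the origin on the work surface. World frame = base frame: x ahead of the robot, y to its left, z up, the work surface at z = 0. Lengths are in m, angles in rad, forces in N, time in s.
With the tool pointing down it reaches from about 0.35 to 0.8 m from the base axis. Payload 7.3 kg.
Tool frame: the origin (TCP) lies at the very end of the fingers, on their centre line; the grasp point (between the pads) lies 19 mm behind it (arm.hold_point_z is the z of the grasp point in the tool frame, in m); z points along the fingers, y is the line along which they close (so a half turn about z gives the same grasp; the last joint's range is limited). The gripper opens to 85 mm and grips with 20 to 120 N. Pads are 22 mm wide; open, the fingers measure 114 mm over their backs; the gripper's body (76 mm by 85 mm) begins 54 mm behind the grasp point. The pads swing forward as they close: fully open they stand 13 mm farther back than shut.
Start: joints at [-1.258, 0.342, 1.524, -0, 1.275, -0.146], TCP at [0.233, -0.471, 0.231] pointing down, gripper open.
Joint ranges: [-2.53, 2.53], [-0.77, 2.02], [0.04, 2.7], [-1, 4.14], [0.28, 2.66], [-3.11, 3.11]. Speed limits (rad/s): [2.57, 2.57, 3.14, 3.14, 3.14, 3.14].

INTERFACE

Orientations are given as a unit quaternion [w, x, y, z].
In Python, from cell import arm, cams, ticket gives the robot as it stands.
- The arm moves only by the tool carry_out, never from a script. Its arguments are lists of equal length, an entry for each row: "offset": the shift along the tool's x, y, z in units of 60 mm (1.0 is 60 mm), a list of three; "turn": the turn, a rotation vector about the tool's x, y, z in units of 5 degrees (1.0 is 5 degrees), a list of three. A call has 1 to 12 rows; each row is the pose to reach, as a shift and turn from the pose commanded when the call began, along the tool's axes at that moment; what a row does not reach only later rows make up. A row lasts 1/8 s, in which the tool goes at most 62.5 mm and 10.7 degrees, less where a joint would pass 70% of its speed; a pose out of reach is approached as far as the arm can. A call with a gripper value outside its range is refused whole. "fingers" is the finger opening in mm, from 0 to 85.4, set as the call begins (left out, the last holds). The fingers move at their own pace and stop on an object; "force" is the grip in N (left out, the last holds). Time passes only in rows, so rows that repeat a pose let the fingers close. It gives the time, the measured TCP pose, the force, the opening and the grip force at its end, in the units of the state.
- arm.get_obs(): the state, without advancing time (a new reading comes with each control period).
- cams.read_camera(name): name is "scene" or "top"; returns a dict with "pixels" (400x640x3 uint8, red, green, blue), "vertical_fov" (degrees; the focal length in pixels is half the picture's height over the tangent of half this angle, whatever the lens; pixels are square), "cx", "cy" (the principal point, pixels), "k1" (the pictures are not rectified: a ray, as slopes to the right and down, at radius r is drawn at 1 + k1 r^2 times it, then the intrinsics apply), "pose" (4x4, takes a point from camera to world coordinates). Camera axes: x right, y down, z forward; pixel columns grow to the right and rows downward; lengths in m; the calibration is good to about 2 mm. A picture is of the moment at which its call begins. There is no depth.
- ticket.job_done(): hands the job in; it is judged then, once.
The state is a dict: "time": time; "joint_pos": joint angles; "dq": joint speeds; "effort": joint torques, N m; "position": TCP position; "ee_rot": TCP orientation; "contact_force": force on the tool from outside, world axes, zero at the start; "torque": the same for the moment, N m; "grip_width": finger opening in m; "grip_force": force on a finger pad.
Only numpy, scipy, OpenCV 4.12 (cv2) and the standard library are available. Lean on these libraries where they do the work, as an engineer would, in place of code of your own. Each camera call takes 0.05 s, during which the arm holds its last target. There are 200 camera calls.

TASK

The overhead stock camera needs to see into the green-lidded bin: press its front lever down from above with the fingertips until the lid is fully open, and keep it open for three seconds. Then ease the lever back up slowly, over some three seconds, so that the lid closes fully without slamming, and let go. Do not touch the lid itself, do not open the orange bin, and leave the jars and the bottle where they stand.

Things in the scene. Friction and masses are not known exactly. Their poses are not given: they have to be found in the camera images.
- green_bin: green-lidded stock bin of galvanised steel, 150 mm square, screwed to the bench; lid (156 x 182 mm, green) closes it at 146 to 152 mm height and hinges on the rim farthest from the robot. Origin: centre of its underside, on the bench; its x axis points from the lever side to the hinge side, z up. Keep a wide gripper's long side parallel with its front
- green_paddle (a point): centre of the top face of the green paddle, the pressing plate (50 mm wide, 40 mm front to back) at the front end of the green lever, 170 mm in front of the bin's centre, 90 mm clear of the front of the bin and lid. It stands 95 mm above the bench at rest and sinks 51 mm on an arc, to about 45 mm; horizontally it shifts by less than 5 mm. Axes as the bin's (x away from the robot, z up) and tilting with the lever
- green_lever (a joint): front lever of the green bin, rad: 0 at rest (up), 0.3 fully pressed down on its stop. A spring and the lid's weight bring it back up; keeping it down takes about 3 to 7 N at the paddle. Its pivot lies across the bin, 80 mm above the bench at the middle of the bin's sides, 170 mm behind the paddle's centre
- green_lid (a joint): hinge of the green lid, rad: 0 closed, 1.2 fully open (near upright). Linked rigidly to its lever: the lid turns 4 times the lever's angle, and nothing but the lever holds it open: let go, it falls shut at once
- orange_bin: orange-lidded stock bin of galvanised steel, 150 mm square, screwed to the bench; lid (156 x 182 mm, orange) closes it at 146 to 152 mm height and hinges on the rim farthest from the robot. Origin: centre of its underside, on the bench; its x axis points from the lever side to the hinge side, z up. Keep a wide gripper's long side parallel with its front
- orange_paddle (a point): centre of the top face of the orange paddle, the pressing plate (50 mm wide, 40 mm front to back) at the front end of the orange lever, 170 mm in front of the bin's centre, 90 mm clear of the front of the bin and lid. It stands 95 mm above the bench at rest and sinks 51 mm on an arc, to about 45 mm; horizontally it shifts by less than 5 mm. Axes as the bin's (x away from the robot, z up) and tilting with the lever
- orange_lever (a joint): front lever of the orange bin, rad: 0 at rest (up), 0.3 fully pressed down on its stop. A spring and the lid's weight bring it back up; keeping it down takes about 3 to 7 N at the paddle. Its pivot lies across the bin, 80 mm above the bench at the middle of the bin's sides, 170 mm behind the paddle's centre
- orange_lid (a joint): hinge of the orange lid, rad: 0 closed, 1.2 fully open (near upright). Linked rigidly to its lever: the lid turns 4 times the lever's angle, and nothing but the lever holds it open: let go, it falls shut at once
- jar_mid (a point): middle (half-way up) of a loose white cream jar, 64 mm across, 55 mm tall, beside the green bin's lever; leave it alone
- spare_jar_mid (a point): middle of a second such jar, beside the orange bin's lever; leave it alone
- bottle_mid (a point): middle of a loose green lotion bottle, 50 mm across, 150 mm tall, beside the orange bin; leave it alone
There are look-alikes about, which are no part of the job. Leave any red look-alike of the part that bears jar_mid alone. Of the things that look like the part that bears bottle_mid, the larger one is meant.

How it is judged:
On the way, in this order (a step that is already met when the one before it is completed fails the run):
1. the green lid is held fully open by its lever for two seconds (value of joint green_lid above 1.05 rad and contact force between the fingers and green_bin above 0.5 N), for 2 s.
2. the green lid is closed again (value of joint green_lid below 0.04 rad), for 0.2 s.
At the end, for the whole second after the job is handed in: the green lid is closed (within 0.04 rad) with its lever up at rest (within 0.012 rad), the orange lid is closed (within 0.04 rad), and the jars and the bottle stand upright within 15 mm of where they were (value of joint each of green_lid, orange_lid below 0.04 rad and value of joint green_lever below 0.012 rad and distance of each of jar_mid, spare_jar_mid, bottle_mid from where it was at the start of the episode below 0.015 m and angle between each of jar_mid, spare_jar_mid, bottle_mid's own z axis and vertical below 0.2 rad); the robot touches nothing.
It fails at once if the green lid falls: it closes faster than 1.8 rad/s (velocity of joint green_lid below -1.8 rad/s).
It fails at once if the green lid is touched by the robot (contact force between any of the fingers, the arm and green_lid above 1 N).
It fails at once if the orange bin is opened (value of joint orange_lid above 0.12 rad).
It fails at once if a jar or the bottle is lifted, carried or pushed away (distance of any of jar_mid, spare_jar_mid, bottle_mid from where it was at the start of the episode above 0.02 m).
It also fails if it takes over 48 s, if anything falls off the work surface, if the arm or the gripper's body presses on something with over 40 N, if the wrist force passes 120 N, or if a joint passes its speed limit or range.

## Working session

There is one attempt and no reset: what is moved stays moved. The work goes in short steps, Python scripts to look and compute and a tool call to move; the robot and the scene stay as the last step left them, time stands still between calls to the robot, and variables do not carry over. Pictures are saved under pics/ and viewed, at most 10 in all, crops included, and the job is handed in when it is done.

Besides the shell and the picture viewer there is one more tool, called after "Request:" as name(argument=value, ...) on one line, values as JSON. carry_out: Moves the arm, as the interface text tells. Its arguments: {"type":"object","properties":{"offset":{"type":"array"},"turn":{"type":"array"},"fingers":{"type":"number"},"force":{"type":"number"}},"required":["offset","turn"]}

```bash
mkdir -p pics; cat > h.py <<'E'
import numpy as np, cv2
from cell import arm,cams,ticket
def cam(n):
    c=cams.read_camera(n); f=200/np.tan(np.radians(c['vertical_fov'])/2)
    c['K']=np.array([[f,0,c['cx']],[0,f,c['cy']],[0,0,1]]); c['d']=np.array([c['k1'],0,0,0.]); return c
def ray(c,uv,z):
    p=cv2.undistortPoints(np.array([[uv]],float),c['K'],c['d'])[0,0]
    T=np.array(c['pose']); d=T[:3,:3]@[p[0],p[1],1]; return T[:3,3]+d*(z-T[2,3])/d[2]
def proj(c,P):
    T=np.linalg.inv(np.array(c['pose'])); r,_=cv2.Rodrigues(T[:3,:3])
    return cv2.projectPoints(np.array(P,float).reshape(-1,3),r,T[:3,3],c['K'],c['d'])[0][:,0]
E
python3 - <<'E'
from h import *
for n in('top','scene'):
    c=cam(n); cv2.imwrite(f'pics/{n}0.png',c['pixels'][:,:,::-1]); print(n,np.round(c['pose'],3).tolist(),c['K'][0,0],c['k1'])
o=arm.get_obs();print(o)
E
```

```text
top [[0.026, -0.998, 0.051, 0.521], [-1.0, -0.026, 0.0, 0.064], [0.001, -0.051, -0.999, 1.11], [0.0, 0.0, 0.0, 1.0]] 361.7431809556888 -0.016179164366424824
scene [[-0.788, 0.426, -0.445, 0.976], [0.616, 0.544, -0.57, 0.585], [-0.001, -0.723, -0.691, 0.728], [0.0, 0.0, 0.0, 1.0]] 393.52725236654345 -0.07442737507479352
{'time': 0.1, 'joint_pos': array([-1.25799072e+00,  3.42651095e-01,  1.52491562e+00, -5.03035471e-05,
        1.27541711e+00, -1.45979485e-01]), 'dq': array([ 0.00022476,  0.00066097, -0.00205272,  0.00033334,  0.00111628,
       -0.00073324]), 'effort': array([ 2.60568006e-03, -4.34447658e+01, -2.46492040e+01, -3.38315112e-05,
        4.66443831e-03, -1.02020186e-05]), 'position': array([ 0.23240441, -0.47035438,  0.23069853]), 'ee_rot': array([-6.91158321e-04,  9.73802796e-01,  2.27393116e-01, -8.19270465e-05]), 'contact_force': array([0.53753904, 0.33841072, 0.60931564]), 'torque': array([ 0.0143335 ,  0.06729513, -0.01113358]), 'grip_force': 0.0, 'grip_width': 0.08539462637841502}
```

View pics/top0.png

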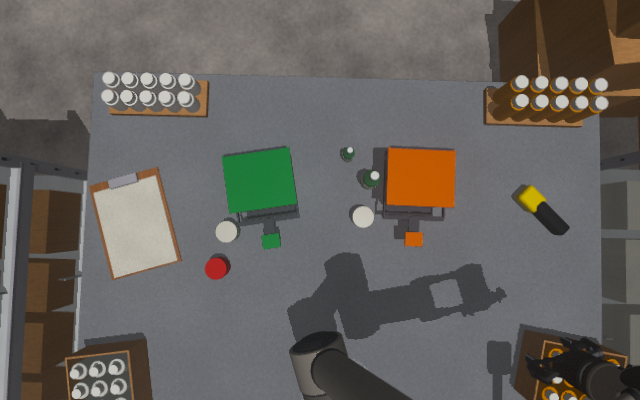

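View pics/scene0.png

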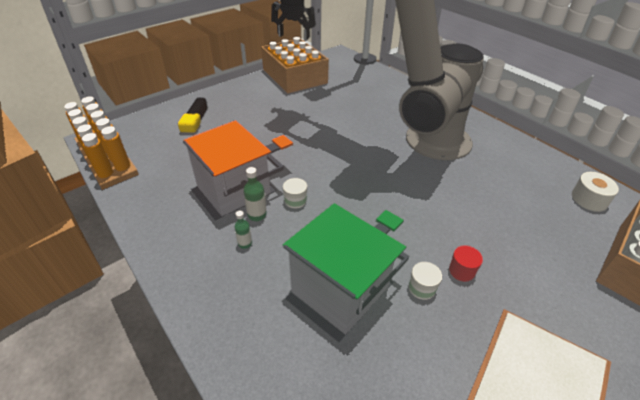

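Top view: green lid around (260,180), green paddle (271,241), white jar (226,231) next to the lever with a red look-alike at (217,268). The orange bin is at (420,178), its paddle at (414,239) and its jar at (363,216). There are two bottles: the larger at (371,178) and a smaller one at (348,154). The green paddle is the target, as it is the one on the green-lidded bin. I'll confirm it in a crop.

```bash
python3 - <<'E'
from h import *
c=cam('top'); im=c['pixels'][:,:,::-1]
cv2.imwrite('pics/crop1.png',cv2.resize(im[135:285,200:330],None,fx=4,fy=4,interpolation=cv2.INTER_CUBIC)[:600])
h=cv2.cvtColor(np.ascontiguousarray(im),cv2.COLOR_BGR2HSV); m=cv2.inRange(h,(50,120,50),(75,255,255)); m[:, :200]=0
n,l,s,ce=cv2.connectedComponentsWithStats(m)
for i in range(1,n):
    if s[i,4]>60:
        r=cv2.minAreaRect(np.argwhere(l==i)[:,::-1].astype(np.float32)); z=.095 if s[i,4]<1000 else .152
        b=np.array([ray(c,p,z)[:2] for p in cv2.boxPoints(r)])
        e=np.diff(np.vstack([b,b[:1]]),axis=0)
        print(s[i],ce[i],ray(c,ce[i],z).round(4),b.round(3).tolist(),np.linalg.norm(e,axis=1).round(3),np.degrees(np.arctan2(e[:,1],e[:,0])).round(1))
for n,p,z in (('jar',(226,231),.055),('red',(217,268),.055)): print(n,ray(c,p,z).round(3))
E
```

```text
[ 222  147   75   66 3867] [258.91543832 179.98603569] [0.6264 0.2347 0.152 ] [[0.688, 0.338], [0.718, 0.159], [0.566, 0.132], [0.536, 0.31]] [0.182 0.155 0.18  0.155] [ -80.3 -170.2   99.6   10.4]
[262 233  19  16 242] [270.69834711 240.59504132] [0.4634 0.2059 0.095 ] [[0.478, 0.233], [0.486, 0.185], [0.448, 0.179], [0.44, 0.226]] [0.049 0.039 0.049 0.039] [ -80.4 -170.    99.6   10.1]
jar [0.485 0.343 0.055]
red [0.378 0.365 0.055]
```

View pics/crop1.png

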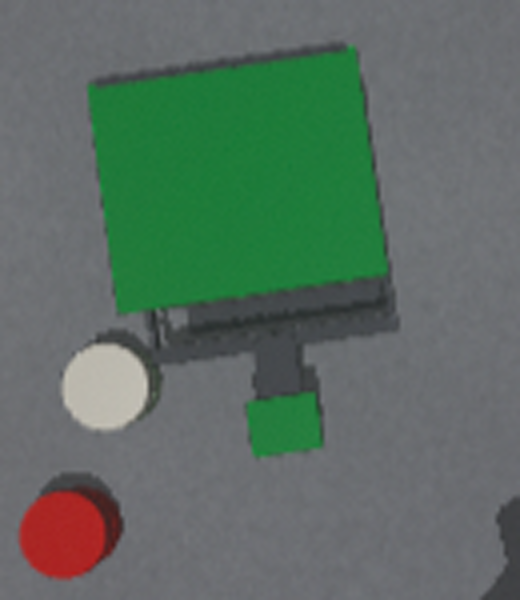

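The crop confirms the green paddle on the green-lidded bin, centred at (0.463, 0.206) with a yaw of 10.2°. The white jar stands 0.14 m to its left, clear of the gripper. I'll close the fingers and move above it.

Request:
carry_out(offset=[[0.7,-0.7,0],[1.4,-1.4,0],[2.1,-2.1,0],[2.8,-2.8,0],[3.5,-3.5,0],[4.2,-4.2,0],[4.9,-4.9,0],[5.6,-5.6,0],[6.3,-6.3,0],[7.0,-7.0,0],[7.7,-7.7,0],[8.44,-8.4,0]], turn=[[0,0,0.3],[0,0,0.6],[0,0,0.9],[0,0,1.2],[0,0,1.5],[0,0,1.8],[0,0,2.1],[0,0,2.4],[0,0,2.7],[0,0,3.0],[0,0,3.2],[0,0,3.22]], fingers=0)

```text
time: 1.65
position: [0.4636, 0.2075, 0.2312]
ee_rot: [0.0, 0.996, 0.089, 0.0]
contact_force: [0.7, -1.0, 0.2]
grip_width: 0.0003
grip_force: 0.0
```

Request:
carry_out(offset=[[0,0,0.5],[0,0,1.0],[0,0,1.4],[0,0,1.7],[0,0,1.8],[0,0,1.8]], turn=[[0,0,0],[0,0,0],[0,0,0],[0,0,0],[0,0,0],[0,0,0]])

```text
time: 2.4
position: [0.4634, 0.2054, 0.1233]
ee_rot: [0.0, 0.996, 0.089, -0.0]
contact_force: [-0.3, 0.3, -0.9]
grip_width: -0.0
grip_force: 0.0
```

```bash
python3 - <<'E'
from h import *
o=arm.get_obs();print(o['position'],o['ee_rot'],o['contact_force'],o['joint_pos'])
c=cam('scene'); im=c['pixels'][:,:,::-1].copy()
print(proj(c,[[.463,.206,.095],o['position']]))
cv2.imwrite('pics/s1.png',cv2.resize(im[130:290,280:480],None,fx=3.7,fy=3.7,interpolation=cv2.INTER_CUBIC))
E
```

```text
[0.46335778 0.20540641 0.12325865] [ 8.34120091e-05  9.96053255e-01  8.87573733e-02 -1.85957417e-04] [-0.29665368  0.31891786 -0.93255079] [ 2.66016775e-01  4.26179957e-01  1.72508620e+00 -1.17973408e-04
  9.90721991e-01  1.65912913e+00]
[[389.1523525  217.95112869]
 [390.56084727 208.90276934]]
```

View pics/s1.png

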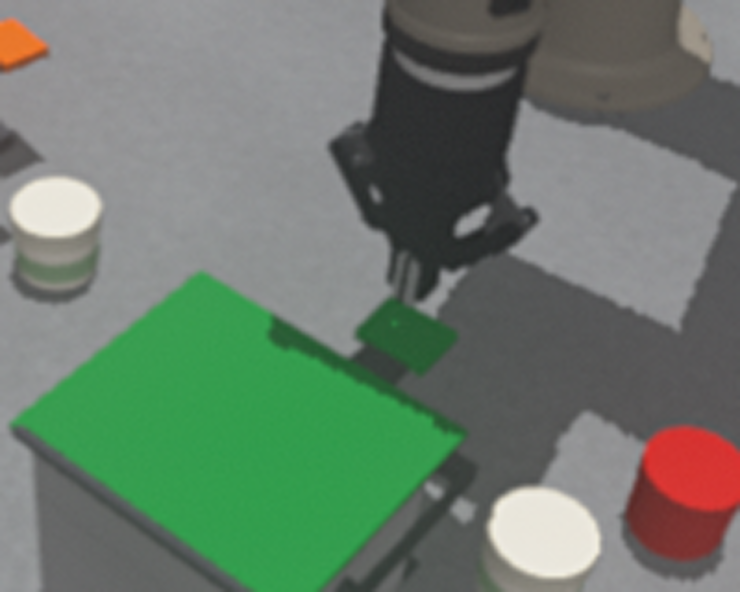

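The closed fingertips are centred above the green paddle, seen at crop (408,335), and the lid is closed. Pressing now.

Request:
carry_out(offset=[[0,0,0.1],[0,0,0.2],[0,0,0.3],[0,0,0.36],[0,0,0.42],[0,0,0.48],[0,0,0.54],[0,0,0.6],[0,0,0.66],[0,0,0.72],[0,0,0.78],[0,0,0.84]], turn=[[0,0,0],[0,0,0],[0,0,0],[0,0,0],[0,0,0],[0,0,0],[0,0,0],[0,0,0],[0,0,0],[0,0,0],[0,0,0],[0,0,0]])

```text
time: 3.95
position: [0.4629, 0.2054, 0.0732]
ee_rot: [0.0, 0.996, 0.089, -0.0]
contact_force: [-3.5, -0.3, 5.7]
grip_width: -0.0
grip_force: 3.4
```

Request:
carry_out(offset=[[0,0,0.06],[0,0,0.12],[0,0,0.18],[0,0,0.24],[0,0,0.3],[0,0,0.35],[0,0,0.39],[0,0,0.42],[0,0,0.42],[0,0,0.42]], turn=[[0,0,0],[0,0,0],[0,0,0],[0,0,0],[0,0,0],[0,0,0],[0,0,0],[0,0,0],[0,0,0],[0,0,0]])

```text
time: 5.2
position: [0.4636, 0.2055, 0.0478]
ee_rot: [-0.0, 0.996, 0.089, 0.0]
contact_force: [1.4, 0.7, 4.1]
grip_width: 0.0001
grip_force: 1.9
```

Request:
carry_out(offset=[[0,0,0.02],[0,0,0.04],[0,0,0.05],[0,0,0.05],[0,0,0.05],[0,0,0.05]], turn=[[0,0,0],[0,0,0],[0,0,0],[0,0,0],[0,0,0],[0,0,0]])

```text
time: 5.95
position: [0.4637, 0.2055, 0.0452]
ee_rot: [-0.0, 0.996, 0.089, 0.0]
contact_force: [0.1, -0.1, 8.9]
grip_width: -0.0003
grip_force: 4.3
```

```bash
python3 - <<'E'
from h import *
c=cam('scene'); cv2.imwrite('pics/s2.png',c['pixels'][:,:,::-1])
E
```

```text
(no output)
```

View pics/s2.png

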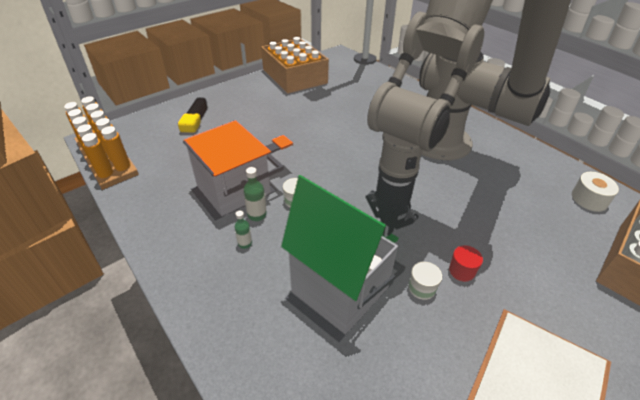

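The lid at (335,235) is near upright with the lever on its stop (force rose to 8.9 N), and jars and bottle haven't moved. Holding for 3 s or more.

Request:
carry_out(offset=[[0,0,0],[0,0,0],[0,0,0],[0,0,0],[0,0,0],[0,0,0],[0,0,0],[0,0,0],[0,0,0],[0,0,0],[0,0,0],[0,0,0]], turn=[[0,0,0],[0,0,0],[0,0,0],[0,0,0],[0,0,0],[0,0,0],[0,0,0],[0,0,0],[0,0,0],[0,0,0],[0,0,0],[0,0,0]])

```text
time: 7.5
position: [0.4637, 0.2055, 0.0452]
ee_rot: [-0.0, 0.996, 0.089, 0.0]
contact_force: [0.0, 0.6, 9.1]
grip_width: 0.0
grip_force: 4.3
```

Request:
carry_out(offset=[[0,0,0],[0,0,0],[0,0,0],[0,0,0],[0,0,0],[0,0,0],[0,0,0],[0,0,0],[0,0,0],[0,0,0],[0,0,0],[0,0,0]], turn=[[0,0,0],[0,0,0],[0,0,0],[0,0,0],[0,0,0],[0,0,0],[0,0,0],[0,0,0],[0,0,0],[0,0,0],[0,0,0],[0,0,0]])

```text
time: 9.0
position: [0.4637, 0.2055, 0.0452]
ee_rot: [-0.0, 0.996, 0.089, 0.0]
contact_force: [1.1, -0.1, 9.5]
grip_width: 0.0002
grip_force: 4.3
```

Request:
carry_out(offset=[[0,0,-0.02],[0,0,-0.04],[0,0,-0.07],[0,0,-0.1],[0,0,-0.13],[0,0,-0.16],[0,0,-0.19],[0,0,-0.22],[0,0,-0.25],[0,0,-0.28],[0,0,-0.31],[0,0,-0.34]], turn=[[0,0,0],[0,0,0],[0,0,0],[0,0,0],[0,0,0],[0,0,0],[0,0,0],[0,0,0],[0,0,0],[0,0,0],[0,0,0],[0,0,0]])

```text
time: 10.5
position: [0.4634, 0.2054, 0.0652]
ee_rot: [0.0, 0.996, 0.089, 0.0]
contact_force: [-3.7, -0.9, 4.4]
grip_width: -0.0002
grip_force: 2.5
```

Request:
carry_out(offset=[[0,0,-0.03],[0,0,-0.06],[0,0,-0.09],[0,0,-0.12],[0,0,-0.15],[0,0,-0.18],[0,0,-0.21],[0,0,-0.24],[0,0,-0.27],[0,0,-0.3],[0,0,-0.33],[0,0,-0.36]], turn=[[0,0,0],[0,0,0],[0,0,0],[0,0,0],[0,0,0],[0,0,0],[0,0,0],[0,0,0],[0,0,0],[0,0,0],[0,0,0],[0,0,0]])

```text
time: 12.0
position: [0.4635, 0.2055, 0.087]
ee_rot: [0.0, 0.996, 0.089, 0.0]
contact_force: [-4.4, -0.8, 5.2]
grip_width: 0.0002
grip_force: 2.9
```

Still in contact. I'll ease up the last 8 mm, then retreat straight up.

Request:
carry_out(offset=[[0,0,-0.02],[0,0,-0.04],[0,0,-0.06],[0,0,-0.08],[0,0,-0.1],[0,0,-0.12],[0,0,-0.14],[0,0,-0.16],[0,0,-0.18],[0,0,-0.2],[0,0,-0.22],[0,0,-0.25]], turn=[[0,0,0],[0,0,0],[0,0,0],[0,0,0],[0,0,0],[0,0,0],[0,0,0],[0,0,0],[0,0,0],[0,0,0],[0,0,0],[0,0,0]])

```text
time: 13.5
position: [0.4634, 0.2054, 0.1017]
ee_rot: [0.0, 0.996, 0.089, 0.0]
contact_force: [-0.1, 0.4, -0.2]
grip_width: 0.0001
grip_force: 0.0
```

Request:
carry_out(offset=[[0,0,-0.1],[0,0,-0.3],[0,0,-0.6],[0,0,-1.0],[0,0,-1.4],[0,0,-1.7],[0,0,-1.7],[0,0,-1.7]], turn=[[0,0,0],[0,0,0],[0,0,0],[0,0,0],[0,0,0],[0,0,0],[0,0,0],[0,0,0]])

```text
time: 14.5
position: [0.463, 0.2053, 0.2033]
ee_rot: [0.0, 0.996, 0.089, -0.0]
contact_force: [-0.2, -1.0, -0.8]
grip_width: 0.0001
grip_force: 0.0
```

```bash
python3 - <<'E'
from h import *
c=cam('scene'); cv2.imwrite('pics/s3.png',c['pixels'][:,:,::-1])
E
```

```text
(no output)
```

View pics/s3.png

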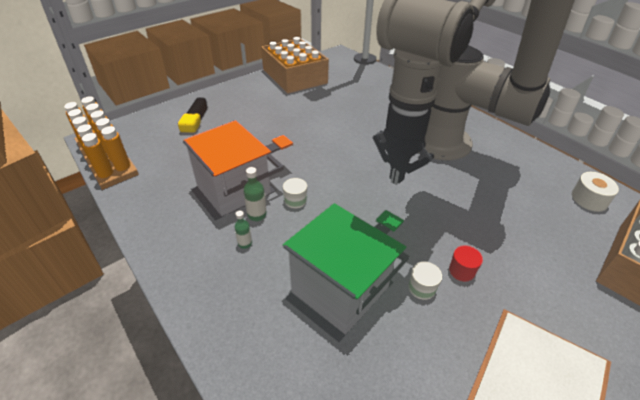

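The green lid (345,248) is closed and its paddle (390,220) is back up. The jars (425,280) and (295,193) and the bottle (254,195) stand where they were, and the gripper is clear.

```bash
python3 -c "
from cell import ticket
print(ticket.job_done())"
```

```text
the job is handed in; nothing more can be done
None
```

I held the green lid fully open for just over three seconds, then eased it shut over about four and let go; the final picture shows it closed and the orange bin, jars and bottle in place, and the job is handed in (no verdict was returned).

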